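# Draw a loaded test tray out of its cage with a pull hook

## Task

Take the pull hook from its rubber pad, catch its bent tip in the pull eye on the front of the tray and draw the tray out until it is wholly in front of the cage, still between its guide rails, with the fountain standing in its place on it. Move the tray with the hook only: the hand must not touch the tray or the fountain, and the hook must not touch the fountain. Then lay the hook back on its pad the way it lay before, and leave the meter, the carton and the other fountain alone.

Things in the scene. Friction and masses are not known exactly. Their poses are not given: they have to be found in the camera images.
- cage: Fixed open-frame aluminium test cage (mm): 232 deep, 212 wide, 164 high, wire roof with underside at 152. Origin on the bench, middle of its front opening; x points into the cage, z up. Front posts 12 square at y = +-100. Two steel guide rails (7 high, inner faces y = +-80, 8 thick) run from x = -160 (in front of the opening) to the back. Place and yaw vary.
- tray: Loose grey slab 150 long (x), 154 wide (y), 30 high on the bench between the rails, 3 play each side; its front face starts 30 to 60 behind the opening. Origin: centre of its underside, x into the cage; front face at x = -75. With its load it weighs 0.5 to 1 kg; a level pull of 3 to 15 N slides it.
- tray_front (a point): Middle of the tray's front face, 24 above the bench, tray axes. A steel pull eye (level loop of 6 wire at this height) is clamped on the face: 36 wide outside, 24 inside; opening 8 to 33 out from the face, 39 out in all. Its centre lies anywhere from y = -40 to +40 of this point and is NOT measured: look or feel for it. Sideways pushes under 20 N do not shift it.
- fountain: White round plastic pet fountain, 110 across, 101 high, 0.15 to 0.3 kg, standing loose between four low corner stops in the middle of the tray's top. Origin at the centre of its underside.
- hook: Pull hook, 0.2 kg, lying on the pad: wooden handle 100 long (x), 28 wide (y), 44 high, then an 8 mm round steel shank level along +x at 36 above the underside, to x = 176, where it bends straight down as the tip. Origin under the middle of the handle, x along the shank towards the tip. Balance point about x = 30.
- hook_tip (a point): Lower end of the hook's bent-down tip (8 mm round, hangs 30 below the shank), at (176, 0, 2) of the hook. Axes as the hook's.
- hook_mid (a point): Middle of the hook tool's length, at (65, 0, 22) of the hook. Axes as the hook's.
- pad: Black rubber pad 270 x 120 x 3, fixed on the bench. Origin at the centre of its underside, x along its length. The hook lies on it lengthwise, its underside 3 above the bench.
- meter: White bench meter 90 x 130 x 56, bystander. Origin at the centre of its underside.
- spare: A second white fountain like the one on the tray, standing on the bench outside the cage, bystander. Origin at the centre of its underside.
- carton: Cardboard carton 120 x 100 x 80, bystander. Origin at the centre of its underside.
There are look-alikes about, which are no part of the job. There is more than one size of the tray; the job needs the larger.

How it is judged:
By the outcome, as a careful person would: the job done as asked, in the order asked, and still so for the second after the job is handed in, with the robot touching nothing.
It also fails if it takes over 58 s, if anything falls off the work surface, if the arm or the gripper's body presses on something with over 40 N, if the wrist force passes 120 N, or if a joint passes its speed limit or range.

## Robot

A 7-joint arm with a two-finger parallel gripper is mounted at the origin on the work surface. World frame = base frame: x ahead of the robot, y to its left, z up, the work surface at z = 0. Lengths are in mm, angles in rad, forces in N, time in s.
With the tool pointing down it reaches from about 350 to 900 mm from the base axis. Payload 7.2 kg.
Tool frame: the origin (TCP) lies at the very end of the fingers, on their centre line; the grasp point (between the pads) lies 19 mm behind it; z points along the fingers, y is the line along which they close (so a half turn about z gives the same grasp; the last joint's range is limited). The gripper opens to 85 mm and grips with 20 to 120 N. Pads are 22 mm wide; open, the fingers measure 114 mm over their backs; the gripper's body (76 mm by 85 mm) begins 54 mm behind the grasp point. The pads swing forward as they close: fully open they stand 13 mm farther back than shut.
Start: joints at [1.248, 0.411, -0.013, 1.596, 0.006, 1.134, -0.082], TCP at [157.52, -604.827, 231.297] pointing down, gripper open.
Joint ranges: [-2.95, 2.95], [-0.29, 1.99], [-1.47, 1.44], [0.14, 2.54], [-1.03, 4.17], [0.13, 1.85], [-2.86, 2.86]. Speed limits (rad/s): [2.39, 2.39, 3.01, 3.01, 3.14, 3.14, 3.14].

## Interface

Orientations are given as a unit quaternion [x, y, z, w].
In Python, from rig import monitor, grab_frame, robot gives the robot as it stands.
- The arm moves only by the tool move_arm, never from a script. Its argument "moves" is text: rows parted by semicolons, each of 7 numbers parted by spaces: the shift along the world's x, y, z in m, then the turn, a rotation vector about the world's x, y, z in degrees, then the closure, from 0 (fully open) to 1 (shut). A call has exactly 8 rows; each row is the pose to reach, as a shift and turn from the pose commanded when the call began; what a row does not reach only later rows make up. A row lasts 1/8 s, in which the tool goes at most 62.5 mm and 10.7 degrees, less where a joint would pass 70% of its speed; a pose out of reach is approached as far as the arm can. A call with a gripper value outside its range is refused whole. The fingers move at their own pace and stop on an object; "force" is the grip in N (left out, the last holds). Time passes only in rows, so rows that repeat a pose let the fingers close, or fill a call up. It gives the time, the measured TCP pose, the force, the opening and the grip force at its end, in the units of the state.
- monitor.get_state(): the state, without advancing time (a new reading comes with each control period).
- grab_frame(name): name is "scene" or "top" or "wrist"; returns a dict with "img" (420x560x3 uint8, red, green, blue), "fx", "fy", "cx", "cy" (pixels), "dist" ([k1, k2, p1, p2, k3] as OpenCV has them; the pictures are not rectified), "R" (3x3) and "t" (3): a world point X has camera coordinates R X + t. Camera axes: x right, y down, z forward; pixel columns grow to the right and rows downward; lengths in mm; the calibration is good to about 2 mm. A picture is of the moment at which its call begins. There is no depth.
- robot.job_done(): hands the job in; it is judged then, once.
The state is a dict: "time": time; "joints": joint angles; "qd": joint speeds; "effort": joint torques, N m; "ee_pos": TCP position; "tcp_rot": TCP orientation; "wrist_force": force on the tool from outside, world axes, zero at the start; "moment": the same for the moment, N m; "gripper_width": finger opening in mm; "grip_force": force on a finger pad.
Only numpy, scipy, OpenCV 4.12 (cv2) and the standard library are available. Lean on these libraries where they do the work, as an engineer would, in place of code of your own. Each camera call takes 0.05 s, during which the arm holds its last target. There are 200 camera calls.

## Working session

There is one attempt and no reset: what is moved stays moved. The work goes in short steps, Python scripts to look and compute and a tool call to move; the robot and the scene stay as the last step left them, time stands still between calls to the robot, and variables do not carry over. Pictures are saved under pics/ and viewed, at most 11 in all, crops included, and the job is handed in when it is done.

Besides the shell and the picture viewer there is one more tool, called after "Emit:" as name(argument=value, ...) on one line, values as JSON. move_arm: Moves the arm, as the interface text tells. Its arguments: {"type":"object","properties":{"moves":{"type":"string"},"force":{"type":"number"}},"required":["moves"]}

```bash
mkdir -p pics; ls; python3 - <<'E'
from rig import monitor, grab_frame, robot
import cv2,numpy as np,pickle
s=monitor.get_state(); print({k:np.round(v,3) for k,v in s.items()})
F={}
for n in ["scene","top"]:
    f=grab_frame(n);F[n]=f
    cv2.imwrite(f"pics/{n}0.png",f["img"][:,:,::-1]); print(n,f["fx"],f["dist"],-f["R"].T@f["t"],f["R"][2])
pickle.dump(F,open("f0.pkl","wb"))
E
```

```text
pics
{'time': np.float64(0.0), 'joints': array([ 1.248,  0.412, -0.013,  1.597,  0.006,  1.134, -0.082]), 'qd': array([-0.   , -0.   ,  0.001,  0.001,  0.001, -0.001,  0.001]), 'effort': array([-1.0000e-03, -6.0062e+01,  6.8100e-01, -2.9940e+01,  1.4000e-02,
        1.1000e-02,  0.0000e+00]), 'ee_pos': array([ 157.365, -604.326,  230.425]), 'tcp_rot': array([ 0.992,  0.127, -0.   , -0.001]), 'wrist_force': array([ 0.175, -0.904, -0.438]), 'moment': array([-0.026, -0.02 , -0.009]), 'grip_force': np.float64(0.0), 'gripper_width': np.float64(85.201)}
scene 466.65003286783224 [-0.07538509  0.          0.          0.          0.        ] [1068.91281387  446.7333438   891.32372371] [-0.45515803 -0.45213129 -0.76707787]
top 477.72343648047035 [-0.10087013  0.          0.          0.          0.        ] [ 368.45208411  -79.80394073 1477.34077915] [ 0.13112053  0.00681409 -0.99134302]
```

View pics/scene0.png

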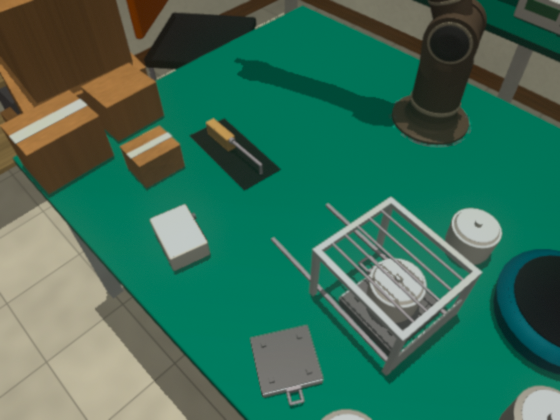

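View pics/top0.png

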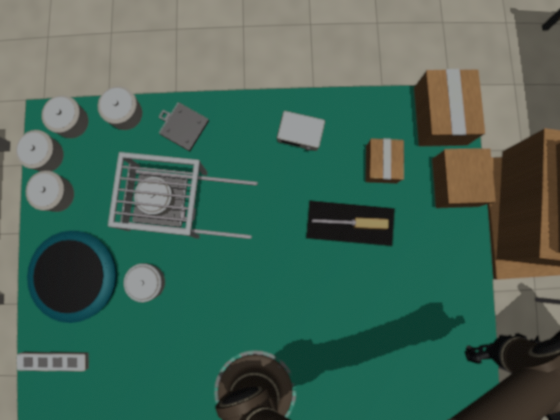

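The scene view shows the hook on the pad at about (235,145) and the caged tray at (385,290). The top view shows the hook handle at (370,223), its tip at (313,221), and the cage opening at (195,200) with rails running right to (255,183) and (250,237). Next I'll take measurements with colour masks and an enlarged crop.

```bash
cat > h.py <<'E'
import numpy as np,cv2
def K(f): return np.array([[f["fx"],0,f["cx"]],[0,f["fy"],f["cy"]],[0,0,1.]])
def ray(f,uv,z):
    n=cv2.undistortPoints(np.array(uv,float).reshape(-1,1,2),K(f),np.array(f["dist"],float)).reshape(-1,2)
    d=np.c_[n,np.ones(len(n))]@f["R"]; c=-f["R"].T@f["t"]
    return c+d*((z-c[2])/d[:,2])[:,None]
def proj(f,X):
    return cv2.projectPoints(np.array(X,float).reshape(-1,1,3),cv2.Rodrigues(f["R"])[0],np.array(f["t"],float),K(f),np.array(f["dist"],float))[0].reshape(-1,2)
E
python3 - <<'E'
import pickle,cv2,numpy as np
from h import *
F=pickle.load(open("f0.pkl","rb"));t=F["top"]["img"]
a=cv2.resize(t[140:250,95:265],None,fx=4.5,fy=4.5,interpolation=cv2.INTER_CUBIC)
s=F["scene"]["img"]
cv2.imwrite("pics/tc.png",a[:,:,::-1])
f=F["top"]
hsv=cv2.cvtColor(t,cv2.COLOR_RGB2HSV)
# wood handle & shank
roi=np.zeros(t.shape[:2],np.uint8); roi[200:245,305:397]=1
w=((hsv[...,0]>8)&(hsv[...,0]<30)&(hsv[...,1]>80)&(hsv[...,2]>90)&(roi>0)).astype(np.uint8)
ys,xs=np.nonzero(w); print("handle",len(xs)); r=cv2.minAreaRect(np.c_[xs,ys].astype(np.float32)); print(r)
print(ray(f,cv2.boxPoints(r),47))
print("mean",ray(f,[[xs.mean(),ys.mean()]],47))
k=((hsv[...,1]<60)&(hsv[...,2]>70)&(roi>0)); ys,xs=np.nonzero(k); print("shank",len(xs),xs.min(),xs.max())
p=ray(f,np.c_[xs,ys],39); l=cv2.fitLine(p[:,:2].astype(np.float32),cv2.DIST_HUBER,0,.01,.01).ravel(); print(l, p[xs==xs.min()],p[xs==xs.max()])
d=((t.max(2)<45)&(roi>0)).astype(np.uint8)
roi2=np.zeros_like(roi);roi2[195:250,300:400]=1
d=((hsv[...,1]<256)&(t.max(2)<50)&(roi2>0)).astype(np.uint8)
ys,xs=np.nonzero(d); r=cv2.minAreaRect(np.c_[xs,ys].astype(np.float32));print("pad",r,ray(f,cv2.boxPoints(r),3))
E
```

```text
handle 326
((371.5, 223.0), (10.0, 33.0), 90.0)
[[ 512.16214469 -318.84726213   47.        ]
 [ 509.1354984  -419.03288817   47.        ]
 [ 478.88726967 -417.27661996   47.        ]
 [ 481.97302954 -317.35408244   47.        ]]
mean [[ 496.00913615 -368.45642354   47.        ]]
shank 163 312 355
[ 7.8035764e-02  9.9695057e-01  5.0545163e+02 -2.5532133e+02] [[ 510.7718814  -189.52160943   39.        ]
 [ 507.73549979 -189.40501726   39.        ]] [[ 503.84248459 -319.73062599   39.        ]
 [ 500.8044324  -319.58002335   39.        ]
 [ 497.767912   -319.42972217   39.        ]]
pad ((350.2450256347656, 222.91073608398438), (85.7423324584961, 36.98817825317383), 5.26239538192749) [[ 460.97608618 -171.25598619    3.        ]
 [ 575.40929074 -186.05589847    3.        ]
 [ 542.84322281 -452.15099088    3.        ]
 [ 428.49346908 -434.7421081     3.        ]]
```

View pics/tc.png

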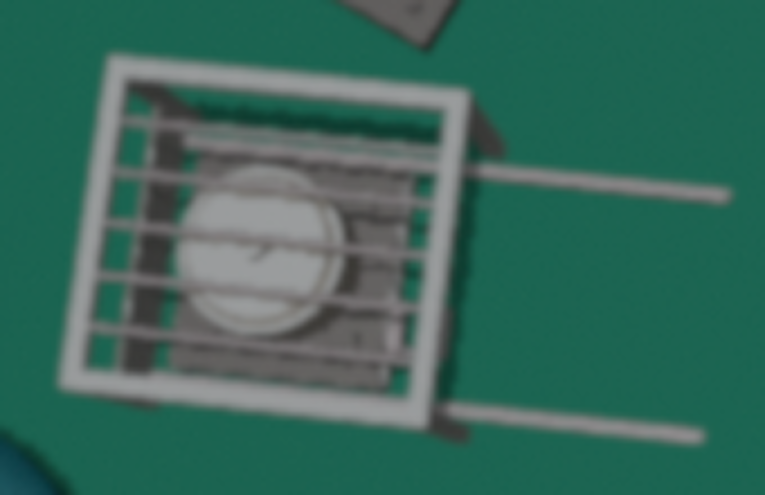

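The crop shows rail ends at (730,195) and (703,436), and roof corners at (107,55), (468,92), (430,428) and (58,388). The tray front edge runs from about (410,170) to (390,385). A possible eye shows just past the beam at about (445,325).

```bash
python3 - <<'E'
import pickle,cv2,numpy as np
from h import *
F=pickle.load(open("f0.pkl","rb"));f=F["top"]
c=lambda L:np.array(L,float)/4.5+[95,140]-.4
r=ray(f,c([[730,195],[703,436]]),7);print("railends",r)
q=ray(f,c([[107,55],[468,92],[430,428],[58,388]]),164);print("roof",q)
for a,b in ((0,1),(3,2),(1,2),(0,3)): print(np.linalg.norm(q[a]-q[b]),np.degrees(np.arctan2(*(q[a]-q[b])[[1,0]])))
x=(q[0]-q[1]+q[3]-q[2])[:2]; 
print("front mid roof",(q[1]+q[2])/2,"yaw",np.degrees(np.arctan2(x[1],x[0])))
print("rails mid",r.mean(0))
print("tray front",ray(f,c([[411,170],[390,385]]),30))
print("fountain",ray(f,c([[262,249]]),101+1), "eye?",ray(f,c([[445,325]]),27))
from rig import grab_frame,monitor
w=grab_frame("wrist");s=monitor.get_state();C=-w["R"].T@w["t"];print("wrist cam",C-s["ee_pos"],w["R"][2],w["R"][0],w["fx"])
E
```

```text
railends [[635.29724632 -24.15136072   7.        ]
 [468.40229937  -1.66381919   7.        ]]
roof [[709.6856368  364.13146729 164.        ]
 [677.46698527 132.79889004 164.        ]
 [467.22470561 157.82239332 164.        ]
 [498.12931035 391.80963439 164.        ]]
233.56541439282483 82.07118150551142
236.01932881841157 82.47602806118711
211.7262191383682 -6.787539759740436
213.35922805468144 -7.453739665601103
front mid roof [572.34584544 145.31064168 164.        ] yaw 82.27466259341524
rails mid [551.84977285 -12.90758995   7.        ]
tray front [[655.38380338 194.27520685  30.        ]
 [507.28335961 209.24636955  30.        ]]
fountain [[591.81430093 279.03942586 102.        ]] eye? [[547.63075124 171.82485388  27.        ]]
wrist cam [ 79.83760316  20.69067612 142.03219439] [-0.31142632 -0.07996743 -0.9468996 ] [ 0.25252463 -0.96758954 -0.00133823] 369.3449022279724
```

Emit:
move_arm(moves="0.03 0.04 0 0 0 0 0; 0.06 0.09 0 0 0 0 0; 0.09 0.14 0 0 0 0 0; 0.12 0.19 0 0 0 0 0; 0.15 0.245 0 0 0 0 0; 0.18 0.3 0 0 0 0 0; 0.21 0.355 0 0 0 0 0; 0.24 0.41 0 0 0 0 0")

```text
time: 1.15
ee_pos: [397.8, -193.5, 231.5]
tcp_rot: [0.992, 0.127, 0.0, 0.0]
wrist_force: [1.2, -0.2, 0.1]
gripper_width: 85.5
grip_force: 0.0
```

Emit:
move_arm(moves="0.03 0.05 -0.01 0 0 0 0; 0.06 0.1 -0.02 0 0 0 0; 0.09 0.15 -0.03 0 0 0 0; 0.11 0.19 -0.04 0 0 0 0; 0.13 0.22 -0.05 0 0 0 0; 0.133 0.235 -0.06 0 0 0 0; 0.133 0.235 -0.06 0 0 0 0; 0.133 0.235 -0.06 0 0 0 0")

```text
time: 2.15
ee_pos: [530.1, 38.7, 171.5]
tcp_rot: [0.992, 0.127, -0.0, 0.0]
wrist_force: [-0.4, -0.3, 0.1]
gripper_width: 85.6
grip_force: 0.0
```

```bash
python3 - <<'E'
from rig import monitor, grab_frame
from h import *
import pickle
w=grab_frame("wrist");s=monitor.get_state();print(s["time"],s["ee_pos"],s["tcp_rot"])
pickle.dump(w,open("w1.pkl","wb"))
cv2.imwrite("pics/w1.png",w["img"][:,:,::-1])
print(proj(w,[[548,172,24],[581,202,24],[509,209,30]]))
E
```

```text
2.2 [530.21320914  38.42053715 171.65122157] [9.91981262e-01 1.26384445e-01 1.07083279e-04 3.69547457e-04]
[[122.90803608 126.86214149]
 [ 90.0608042   74.66358727]
 [ 68.93107985 164.64545441]]
```

View pics/w1.png

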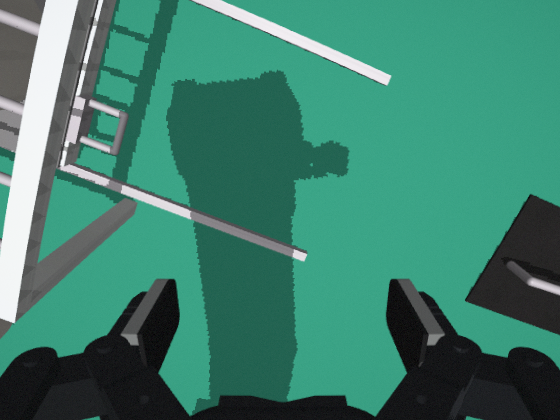

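The wrist view shows the eye clearly. Its front bar runs from about (125,113) to (117,153), its prongs are at (92,103) and (84,140), the tray front bottom corner is near (65,165), and the rail ends are at (389,79) and (304,257).

```bash
python3 - <<'E'
import pickle
from h import *
w=pickle.load(open("w1.pkl","rb"))
r=ray(w,[[389,80],[305,257]],7);m=r.mean(0);print("railends",r)
d=r[0]-r[1];print("yaw",np.degrees(np.arctan2(d[1],d[0]))+90,np.linalg.norm(d))
a=np.radians(82.3);ex=np.array([np.cos(a),np.sin(a)]);ey=np.array([-ex[1],ex[0]])
O=m[:2]+160*ex;print("O",O)
for p in [[127,113],[118,154],[119,119],[112,148],[98,105],[90,142],[93,126],[104,129]]:
    X=ray(w,[p],25)[0,:2]-O;print(p,X@ex,X@ey,X+O)
img=w["img"][75:190,50:150];cv2.imwrite("pics/w1c.png",cv2.resize(img,None,fx=5,fy=5,interpolation=cv2.INTER_CUBIC)[:,:,::-1])
E
```

```text
railends [[634.14876991 -21.96558903   7.        ]
 [468.06134614   0.83078106   7.        ]]
yaw 82.184687145225 167.64458483481482
O [572.54284769 147.98990797]
[127, 113] 19.916791282848063 15.807080910083783 [559.54687096 169.845044  ]
[118, 154] 18.34348620271053 49.568062283558604 [525.87950447 172.80943021]
[119, 119] 24.61393606565575 22.548212762946292 [553.49587506 175.40305411]
[112, 148] 24.10756912951309 46.68603288034624 [529.50785467 178.13538742]
[98, 105] 42.83954754774799 18.28233191058747 [560.16527148 192.89275979]
[90, 142] 42.022096487587675 48.64314761149241 [529.96868604 196.1506094 ]
[93, 126] 42.699774810994796 35.42241983050169 [543.16100469 195.05078235]
[104, 129] 33.85229432641411 34.45164673422527 [542.93758436 186.15300765]
```

View pics/w1c.png

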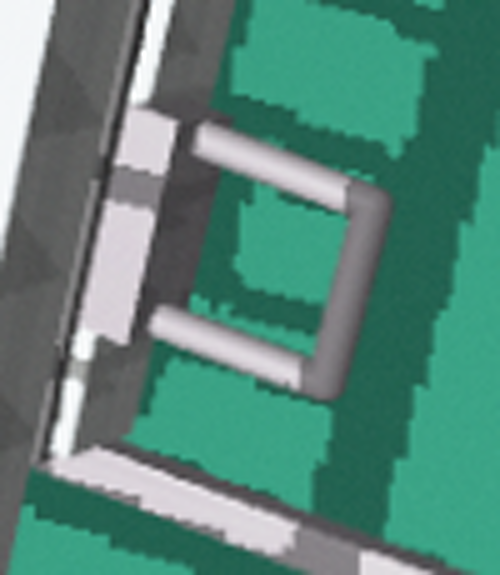

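Emit:
move_arm(moves="-0.003 -0.03 0.01 0 0 9 0; -0.006 -0.08 0.02 0 0 18 0; -0.01 -0.13 0.03 0 0 27 0; -0.015 -0.18 0.04 0 0 36 0; -0.02 -0.23 0.05 0 0 45 0; -0.025 -0.28 0.06 0 0 54 0; -0.03 -0.32 0.06 0 0 63 0; -0.03 -0.34 0.06 0 0 70 0")

```text
time: 3.2
ee_pos: [498.3, -304.7, 231.9]
tcp_rot: [0.74, 0.673, -0.001, 0.001]
wrist_force: [0.7, 0.8, 0.8]
gripper_width: 85.3
grip_force: 0.0
```

Emit:
move_arm(moves="0 0 0 0 0 0 0; 0 0 0 0 0 0 0; 0 0 0 0 0 0 0; 0 0 0 0 0 0 0; 0 0 0 0 0 0 0; 0 0 0 0 0 0 0; 0 0 0 0 0 0 0; 0 0 0 0 0 0 0")

```text
time: 4.2
ee_pos: [500.2, -300.4, 231.3]
tcp_rot: [0.74, 0.673, 0.0, -0.0]
wrist_force: [0.4, -0.4, 0.5]
gripper_width: 85.3
grip_force: 0.0
```

```bash
python3 - <<'E'
from rig import monitor, grab_frame
from h import *
import pickle
w1=pickle.load(open("w1.pkl","rb"))
q=ray(w1,[[123.6,115],[114.4,150]],24);print("eye bar",q,q.mean(0))
w=grab_frame("wrist");s=monitor.get_state();print(s["time"],s["ee_pos"],s["tcp_rot"])
pickle.dump(w,open("w2.pkl","wb"))
cv2.imwrite("pics/w2.png",w["img"][:,:,::-1])
E
```

```text
eye bar [[557.21760508 172.64282932  24.        ]
 [528.09811962 176.45030204  24.        ]] [542.65786235 174.54656568  24.        ]
4.25 [ 500.23608536 -300.38484966  231.27444731] [ 7.39670645e-01  6.72969045e-01  2.87494836e-05 -2.90364414e-06]
```

View pics/w2.png

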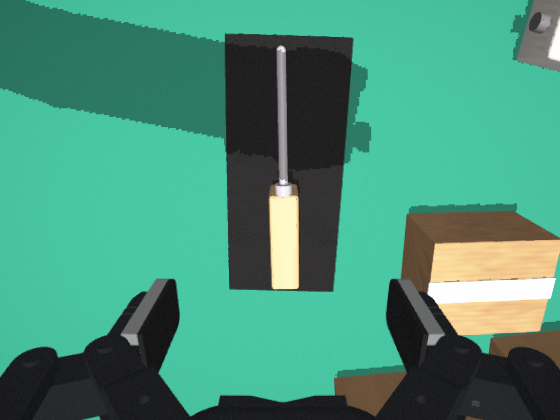

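This view shows the whole hook: tip end at (281,48), handle rear edge at (286,289) and front at (284,192). The pad corners are at (226,34), (352,38), (334,292) and (230,290).

```bash
python3 - <<'E'
import pickle
from h import *
w=pickle.load(open("w2.pkl","rb"))
hsv=cv2.cvtColor(w["img"],cv2.COLOR_RGB2HSV)[170:300,240:325]
m=(hsv[...,1]>60)&(hsv[...,2]>120)&(hsv[...,0]<35)
ys,xs=np.nonzero(m);ys+=170;xs+=240;print(xs.min(),xs.max(),ys.min(),ys.max())
print("handle mid",ray(w,[[xs.mean(),ys.mean()]],47))
a=[np.mean(xs[abs(ys-y)<3]) for y in (205,275)]
p=ray(w,[[a[0],205],[a[1],275]],47);d=p[0]-p[1];print("handle",p,np.degrees(np.arctan2(d[1],d[0])))
sh=ray(w,[[281,48],[281.2,54],[283.4,180]],39);d=sh[1]-sh[2];print("shank",sh,np.degrees(np.arctan2(d[1],d[0])))
pad=ray(w,[[226,34],[352,38],[334,292],[230,290]],3);print("pad",pad,pad.mean(0))
d=pad[0]+pad[1]-pad[2]-pad[3];print(np.degrees(np.arctan2(d[1],d[0])))
E
```

```text
269 298 185 289
handle mid [[ 495.82882595 -364.07433684   47.        ]]
handle [[ 498.6794231  -325.69636264   47.        ]
 [ 492.991401   -398.95852703   47.        ]] 85.56050254332769
shank [[ 509.23398126 -189.301293     39.        ]
 [ 508.94912532 -194.08490362   39.        ]
 [ 500.57668191 -303.86752094   39.        ]] 85.63884612560176
pad [[ 459.80430281 -168.97954179    3.        ]
 [ 575.9383026  -183.29903936    3.        ]
 [ 545.55777333 -450.81372302    3.        ]
 [ 426.49682925 -437.01743086    3.        ]] [ 501.949302   -310.02743375    3.        ]
83.21822579903372
```

Emit:
move_arm(moves="-0.0024 -0.020 -0.03 0 0 1 0; -0.0024 -0.038 -0.07 0 0 1 0; -0.0024 -0.038 -0.11 0 0 1 0; -0.0024 -0.038 -0.15 0 0 1 0; -0.0024 -0.038 -0.18 0 0 1 0; -0.0024 -0.038 -0.205 0 0 1 0; -0.0024 -0.038 -0.219 0 0 1 0; -0.0024 -0.038 -0.219 0 0 1 0", force=80)

```text
time: 5.25
ee_pos: [497.5, -338.1, 11.6]
tcp_rot: [0.734, 0.679, -0.0, -0.001]
wrist_force: [0.1, 0.1, 0.5]
gripper_width: 85.7
grip_force: 0.0
```

Emit:
move_arm(moves="0 0 0 0 0 0 0; 0 0 0 0 0 0 0.3; 0 0 0 0 0 0 1; 0 0 0 0 0 0 1; 0 0 0 0 0 0 1; 0 0 0 0 0 0 1; 0 0 0 0 0 0 1; 0 0 0 0 0 0 1", force=80)

```text
time: 6.25
ee_pos: [498.2, -338.5, 12.8]
tcp_rot: [0.734, 0.679, 0.0, 0.0]
wrist_force: [-1.1, 0.4, 5.0]
gripper_width: 27.3
grip_force: 79.3
```

```bash
python3 - <<'E'
from rig import monitor
s=monitor.get_state();print({k:np.round(v,3) for k,v in s.items()} if 0 else s)
E
```

```text
{'time': 6.25, 'joints': array([ 0.85083283,  0.68273942, -0.46534727,  1.8040561 ,  0.42622149,
        0.75470438,  0.08340027]), 'qd': array([ 0.00096495, -0.0011856 , -0.00210589, -0.0002458 ,  0.00043642,
       -0.00138466, -0.00031968]), 'effort': array([-2.58172100e-02, -6.25384569e+01, -7.33589396e+00, -1.94030142e+01,
        5.23928460e-02, -1.91153409e-01,  1.25965598e-02]), 'ee_pos': array([ 498.23577752, -338.5390121 ,   12.82283148]), 'tcp_rot': array([7.33724678e-01, 6.79446746e-01, 9.82660063e-05, 4.54836142e-04]), 'wrist_force': array([-1.12306067,  0.36886406,  5.03448622]), 'moment': array([ 0.10116855,  0.1668945 , -0.04583528]), 'grip_force': 79.29770708084106, 'gripper_width': 27.300191367793047}
```

Emit:
move_arm(moves="0 0 0.02 0 0 0 1; 0 0 0.05 0 0 0 1; 0.002 0.02 0.06 0 0 -0.5 1; 0.005 0.055 0.06 0 0 -1 1; 0.008 0.1 0.06 0 0 -1.5 1; 0.012 0.145 0.06 0 0 -2 1; 0.015 0.19 0.06 0 0 -2.5 1; 0.018 0.23 0.06 0 0 -3 1")

```text
time: 7.25
ee_pos: [515.0, -105.0, 72.3]
tcp_rot: [0.751, 0.66, 0.0, -0.0]
wrist_force: [-0.6, -1.0, -1.1]
gripper_width: 27.2
grip_force: 78.9
```

Emit:
move_arm(moves="0.003 0.035 0 0 0 -0.5 1; 0.006 0.07 0 0 0 -0.5 1; 0.008 0.1 0 0 0 -0.5 1; 0.009 0.125 0 0 0 -0.5 1; 0.009 0.14 0 0 0 -0.5 1; 0.009 0.15 0 0 0 -0.5 1; 0.009 0.154 0 0 0 -0.5 1; 0.009 0.154 0 0 0 -0.5 1")

```text
time: 8.25
ee_pos: [524.8, 45.2, 72.2]
tcp_rot: [0.754, 0.656, -0.0, 0.0]
wrist_force: [-0.1, -0.6, -2.0]
gripper_width: 27.1
grip_force: 78.9
```

```bash
python3 - <<'E'
from rig import monitor, grab_frame
from h import *
import pickle
s=monitor.get_state();print(s["time"],s["ee_pos"],s["tcp_rot"],s["wrist_force"])
f=grab_frame("scene");w=grab_frame("wrist");pickle.dump((f,w),open("s3.pkl","wb"))
print(proj(f,[[544.8,189.9,24]]),proj(w,[[544.8,189.9,24],[544.8,189.9,65]]))
a=cv2.resize(f["img"][150:390,260:520],None,fx=2.3,fy=2.3,interpolation=cv2.INTER_CUBIC)
cv2.imwrite("pics/s3.png",a[:,:,::-1])
E
```

```text
8.25 [524.77260628  45.17174388  72.21506782] [ 7.54337244e-01  6.56487086e-01 -1.59106478e-04  5.65433145e-05] [-0.14311517 -0.57016951 -1.98518882]
[[368.97633239 264.34761501]] [[ 282.26786404  -62.81085511]
 [ 282.12385143 -106.09624148]]
```

View pics/s3.png

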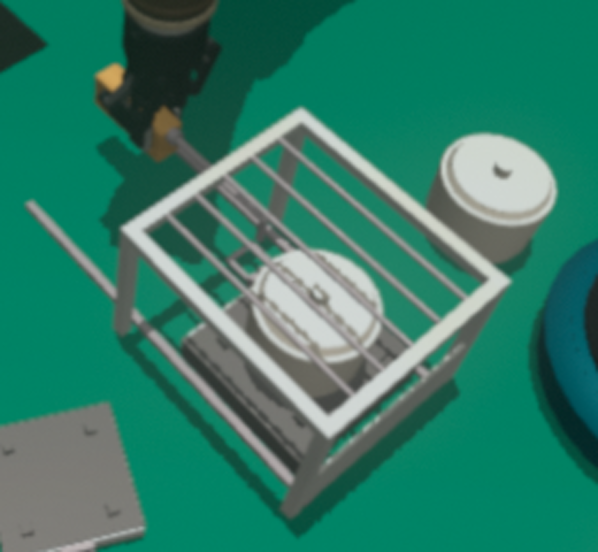

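The crop shows the hook shank passing under the roof at about (230,190) to (275,235), and the eye in front of the tray at about (240,265). I'll check the expected tip projections against this.

```bash
python3 - <<'E'
import pickle
from h import *
f,w=pickle.load(open("s3.pkl","rb"))
T=np.array([524.8,45.2]);a=np.radians(82.1);e=np.array([np.cos(a),np.sin(a)]);t=T+146*e;print(t)
c=lambda P:(proj(f,P)-[260,150])*2.3
print(c([[*t,64],[*t,98],[544.8,189.9,24],[542.66,174.55,24]]))
a=cv2.resize(f["img"][225:285,340:400],None,fx=10,fy=10,interpolation=cv2.INTER_CUBIC)
cv2.imwrite("pics/s3c.png",a[:,:,::-1])
print((proj(f,[[*t,64],[*t,98],[544.8,189.9,24],[542.66,174.55,24],[557,172.6,24],[528,176.5,24]])-[340,225])*10)
E
```

```text
[544.86690372 189.81438163]
[[256.4750209  239.53689766]
 [261.81333925 218.41199377]
 [250.6455645  262.99951451]
 [239.37885462 252.23760633]]
[[315.10878652 291.46477245]
 [338.3188663  199.61736424]
 [289.76332393 393.47615006]
 [240.77762877 346.68524489]
 [193.3092898  380.91560977]
 [288.58134982 311.95985664]]
```

View pics/s3c.png

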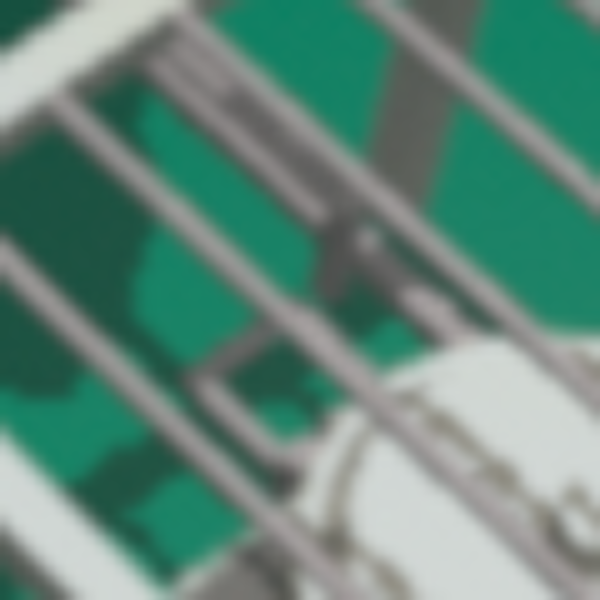

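The eye corner at (193,380) matches its prediction exactly, and the tip at (325,293) is within about 1 px. I'll lower it now.

Emit:
move_arm(moves="0 0 -0.01 0 0 0 1; 0 0 -0.02 0 0 0 1; 0 0 -0.03 0 0 0 1; 0 0 -0.036 0 0 0 1; 0 0 -0.042 0 0 0 1; 0 0 -0.048 0 0 0 1; 0 0 -0.054 0 0 0 1; 0 0 -0.054 0 0 0 1")

```text
time: 9.35
ee_pos: [524.5, 45.6, 17.9]
tcp_rot: [0.754, 0.657, -0.0, -0.0]
wrist_force: [-0.5, 0.1, -1.1]
gripper_width: 26.9
grip_force: 78.9
```

Emit:
move_arm(moves="-0.0005 -0.003 0 0 0 0 1; -0.0009 -0.006 0 0 0 0 1; -0.0012 -0.008 0 0 0 0 1; -0.0015 -0.010 0 0 0 0 1; -0.0018 -0.013 0 0 0 0 1; -0.0023 -0.017 0 0 0 0 1; -0.003 -0.022 0 0 0 0 1; -0.004 -0.029 0 0 0 0 1")

```text
time: 10.35
ee_pos: [520.9, 16.8, 18.4]
tcp_rot: [0.754, 0.657, 0.0, -0.0]
wrist_force: [1.4, 3.6, -3.1]
gripper_width: 27.1
grip_force: 78.7
```

```bash
python3 - <<'E'
from rig import monitor
s=monitor.get_state();print(s["ee_pos"],s["wrist_force"],s["moment"],s["grip_force"])
E
```

```text
[520.9364138   16.75619512  18.35666671] [ 1.36282053  3.64408544 -3.05433437] [ 0.66840416 -0.19111298 -0.06780836] 78.72948288917542
```

Emit:
move_arm(moves="-0.001 -0.008 0 0 0 0 1; -0.0023 -0.017 0 0 0 0 1; -0.0037 -0.027 0 0 0 0 1; -0.005 -0.037 0 0 0 0 1; -0.0064 -0.047 0 0 0 0 1; -0.0078 -0.057 0 0 0 0 1; -0.0092 -0.067 0 0 0 0 1; -0.0105 -0.077 0 0 0 0 1")

```text
time: 11.35
ee_pos: [510.2, -61.0, 18.3]
tcp_rot: [0.754, 0.657, -0.0, -0.0]
wrist_force: [0.7, 3.2, -1.4]
gripper_width: 26.9
grip_force: 78.7
```

Emit:
move_arm(moves="-0.0014 -0.01 0 0 0 0 1; -0.0027 -0.02 0 0 0 0 1; -0.0041 -0.03 0 0 0 0 1; -0.0055 -0.04 0 0 0 0 1; -0.0068 -0.05 0 0 0 0 1; -0.008 -0.059 0 0 0 0 1; -0.0092 -0.067 0 0 0 0 1; -0.0099 -0.072 0 0 0 0 1")

```text
time: 12.35
ee_pos: [500.3, -132.9, 18.3]
tcp_rot: [0.754, 0.657, -0.0, -0.0]
wrist_force: [0.8, 4.4, -1.8]
gripper_width: 26.9
grip_force: 78.8
```

```bash
python3 - <<'E'
from rig import monitor,grab_frame
from h import *
import pickle
s=monitor.get_state();print(s["time"],s["ee_pos"],s["wrist_force"],s["moment"],s["grip_force"])
f=grab_frame("top");g=grab_frame("scene");pickle.dump((f,g),open("s4.pkl","wb"))
a=cv2.resize(f["img"][140:250,95:265],None,fx=4.5,fy=4.5,interpolation=cv2.INTER_CUBIC)
cv2.imwrite("pics/t4.png",a[:,:,::-1])
a=cv2.resize(g["img"][150:390,240:500],None,fx=2.3,fy=2.3,interpolation=cv2.INTER_CUBIC)
E
```

```text
12.35 [ 500.27102838 -132.91673917   18.26008016] [ 0.82521533  4.37917689 -1.76944184] [ 0.87559763 -0.24349178 -0.12874596] 78.75478148460388
```

View pics/t4.png

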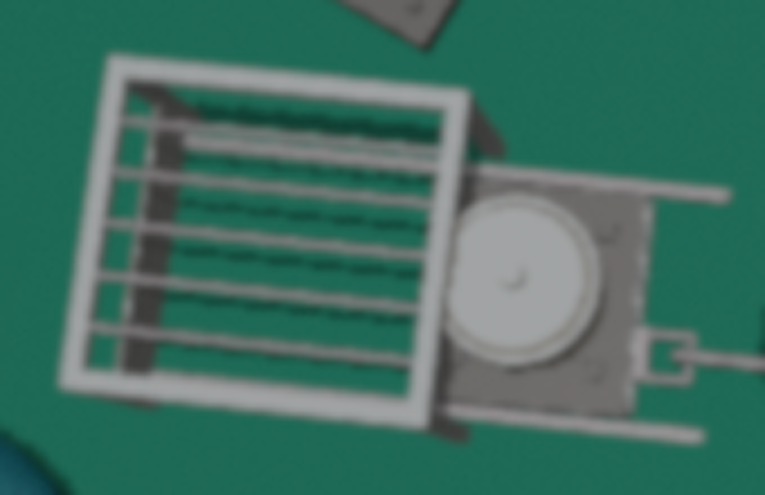

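The top crop shows the tray and fountain coming out. The tray front edge runs (652,198) to (633,412), and the hook is in the eye at (680,354).

```bash
python3 - <<'E'
import pickle
from h import *
f,g=pickle.load(open("s4.pkl","rb"))
c=lambda L:np.array(L,float)/4.5+[95,140]-.4
a=np.radians(82.2);ex=np.array([np.cos(a),np.sin(a)]);ey=np.array([-ex[1],ex[0]])
R=ray(f,c([[730,195],[703,436]]),7)[:,:2]
O=R.mean(0)+160*ex;print(O)
X=ray(f,c([[652,198],[633,412]]),30)[:,:2]-O;print(X@ex,X@ey)
X=ray(f,c([[515,279]]),101)[:,:2]-O;print("fountain",X@ex,X@ey)
E
```

```text
[573.56426444 145.61206452]
[-108.36777948 -112.71357153] [-72.47338124  74.57743317]
fountain [-33.06864544] [1.87434589]
```

Emit:
move_arm(moves="-0.0007 -0.005 0 0 0 0 1; -0.0017 -0.012 0 0 0 0 1; -0.0028 -0.02 0 0 0 0 1; -0.0039 -0.028 0 0 0 0 1; -0.005 -0.036 0 0 0 0 1; -0.0058 -0.042 0 0 0 0 1; -0.0064 -0.046 0 0 0 0 1; -0.0066 -0.0475 0 0 0 0 1")

```text
time: 13.45
ee_pos: [493.8, -180.1, 18.3]
tcp_rot: [0.754, 0.657, 0.0, -0.0]
wrist_force: [1.1, 3.2, -3.0]
gripper_width: 26.9
grip_force: 78.7
```

Emit:
move_arm(moves="0.0004 0.003 0 0 0 0 1; 0.0009 0.0065 0 0 0 0 1; 0.0009 0.0065 0 0 0 0 1; 0.0009 0.0065 0 0 0 0 1; 0.0009 0.0065 0 0 0 0 1; 0.0009 0.0065 0 0 0 0 1; 0.0009 0.0065 0 0 0 0 1; 0.0009 0.0065 0 0 0 0 1")

```text
time: 14.45
ee_pos: [494.7, -173.3, 18.3]
tcp_rot: [0.754, 0.657, 0.0, 0.0]
wrist_force: [-0.4, -0.6, -2.4]
gripper_width: 26.8
grip_force: 78.7
```

```bash
python3 - <<'E'
from rig import monitor,grab_frame
from h import *
import pickle
s=monitor.get_state();print(s["time"],s["ee_pos"],s["wrist_force"],s["moment"],s["grip_force"])
f=grab_frame("top");g=grab_frame("scene");pickle.dump((f,g),open("s5.pkl","wb"))
a=cv2.resize(f["img"][150:250,170:290],None,fx=5,fy=5,interpolation=cv2.INTER_CUBIC)
cv2.imwrite("pics/t5.png",a[:,:,::-1])
E
```

```text
14.45 [ 494.72928164 -173.34938207   18.29747852] [-0.42440404 -0.63464769 -2.39043886] [ 0.07764014 -0.00717639 -0.02322702] 78.73073101043701
```

View pics/t5.png

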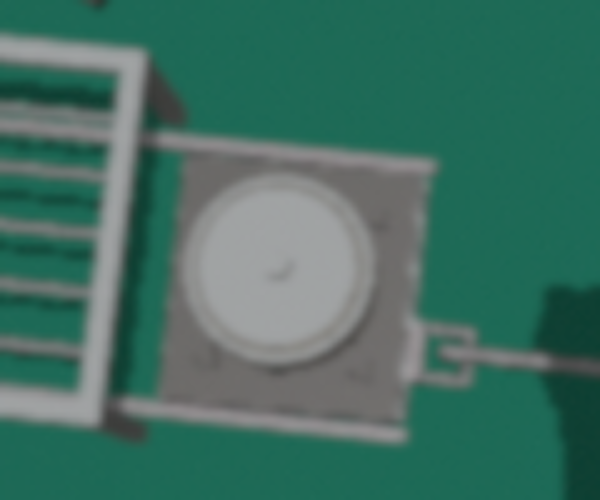

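The tray is out: back edge (184,155) to (163,403), front edge (428,172) to (403,418), fountain centre (280,267), and the hook tip free inside the eye.

```bash
python3 - <<'E'
import pickle
from h import *
f,g=pickle.load(open("s5.pkl","rb"))
c=lambda L:np.array(L,float)/5+[170,150]-.4
a=np.radians(82.2);ex=np.array([np.cos(a),np.sin(a)]);ey=np.array([-ex[1],ex[0]])
R=ray(f,c([[436,165],[405,436]]),7)[:,:2]
for O in (R.mean(0)+160*ex,np.array([573.5,145.6])):
  print(O)
  X=ray(f,c([[184,155],[163,403],[428,172],[403,418]]),30)[:,:2]-O;print(X@ex,X@ey,(X@ex).mean())
  X=ray(f,c([[280,267]]),101)[:,:2]-O;print("fountain",X@ex,X@ey)
E
```

```text
[573.62426462 145.9878474 ]
[  -5.7846986   -12.31515925 -157.03273207 -158.97793708] [-71.04032771  82.63543067 -76.33619888  75.86688571] -83.52763175139543
fountain [-82.1527172] [0.81882197]
[573.5 145.6]
[  -5.38357499  -11.91403564 -156.63160845 -158.57681347] [-71.11080568  82.5649527  -76.40667685  75.79640774] -83.12650813660292
fountain [-81.75159358] [0.748344]
```

Emit:
move_arm(moves="0 0 0.01 0 0 0 1; 0 0 0.025 0 0 0 1; 0 0 0.045 0 0 0 1; 0 0 0.06 0 0 0 1; 0 -0.01 0.06 0 0 0 1; 0.0005 -0.03 0.06 0 0 0 1; 0.001 -0.06 0.06 0 0 1 1; 0.0015 -0.095 0.06 0 0 2 1")

```text
time: 15.55
ee_pos: [495.5, -270.4, 77.4]
tcp_rot: [0.742, 0.67, -0.0, -0.001]
wrist_force: [0.5, 0.2, -2.0]
gripper_width: 27.0
grip_force: 78.8
```

Emit:
move_arm(moves="0.001 -0.03 0 0 0 0.7 1; 0.0015 -0.055 0 0 0 1.5 1; 0.002 -0.07 0 0 0 1.5 1; 0.002 -0.07 -0.015 0 0 1.5 1; 0.002 -0.07 -0.035 0 0 1.5 1; 0.002 -0.07 -0.05 0 0 1.5 1; 0.002 -0.07 -0.058 0 0 1.5 1; 0.002 -0.07 -0.058 0 0 1.5 1")

```text
time: 16.55
ee_pos: [498.1, -337.6, 19.5]
tcp_rot: [0.733, 0.68, -0.0, -0.001]
wrist_force: [-0.3, -0.9, -2.3]
gripper_width: 27.1
grip_force: 78.8
```

```bash
python3 - <<'E'
from rig import monitor
s=monitor.get_state();print(s["time"],s["ee_pos"],s["tcp_rot"],s["wrist_force"],s["moment"])
E
```

```text
16.55 [ 498.05049415 -337.63979866   19.51050551] [ 7.33459592e-01  6.79732740e-01 -7.55902491e-05 -6.51384651e-04] [-0.34720255 -0.90135282 -2.26144215] [-0.08037924 -0.00759633 -0.03015503]
```

Emit:
move_arm(moves="0 -0.0005 -0.002 0 0 0 1; 0 -0.0005 -0.004 0 0 0 1; 0 -0.0005 -0.005 0 0 0 1; 0 -0.0005 -0.006 0 0 0 1; 0 -0.0005 -0.0065 0 0 0 1; 0 -0.0005 -0.0065 0 0 0 1; 0 -0.0005 -0.0065 0 0 0 1; 0 -0.0005 -0.0065 0 0 0 1")

```text
time: 17.55
ee_pos: [498.3, -338.9, 13.8]
tcp_rot: [0.734, 0.679, 0.0, 0.0]
wrist_force: [0.3, 0.5, -1.5]
gripper_width: 27.1
grip_force: 78.8
```

Emit:
move_arm(moves="0 0 -0.0004 0 0 0 1; 0 0 -0.0008 0 0 0 1; 0 0 -0.0012 0 0 0 1; 0 0 -0.0012 0 0 0 1; 0 0 -0.0012 0 0 0 1; 0 0 -0.0012 0 0 0 1; 0 0 -0.0012 0 0 0 1; 0 0 -0.0012 0 0 0 1")

```text
time: 18.55
ee_pos: [498.2, -338.8, 12.8]
tcp_rot: [0.734, 0.679, -0.0, 0.0]
wrist_force: [-1.6, 0.9, 6.2]
gripper_width: 27.0
grip_force: 79.5
```

In contact, with the same reading as at the grasp. I'll release and retreat straight up.

Emit:
move_arm(moves="0 0 0 0 0 0 0.5; 0 0 0 0 0 0 0; 0 0 0 0 0 0 0; 0 0 0 0 0 0 0; 0 0 0 0 0 0 0; 0 0 0 0 0 0 0; 0 0 0.01 0 0 0 0; 0 0 0.03 0 0 0 0")

```text
time: 19.55
ee_pos: [497.9, -338.5, 43.1]
tcp_rot: [0.734, 0.68, -0.0, -0.001]
wrist_force: [0.2, 0.2, 0.2]
gripper_width: 85.3
grip_force: 0.0
```

Emit:
move_arm(moves="0 0 0.03 0 0 0 0; 0 0 0.07 0 0 0 0; 0 0.01 0.11 0 0 0 0; -0.002 0.02 0.15 0 0 0 0; -0.002 0.03 0.18 0 0 0 0; 0.002 0.038 0.19 0 0 -1 0; 0.002 0.038 0.19 0 0 -1 0; 0.002 0.038 0.19 0 0 -1 0")

```text
time: 20.55
ee_pos: [499.6, -301.0, 231.4]
tcp_rot: [0.74, 0.673, -0.0, -0.001]
wrist_force: [-0.2, 0.6, -0.9]
gripper_width: 85.9
grip_force: 0.0
```

```bash
python3 - <<'E'
from rig import monitor,grab_frame
from h import *
s=monitor.get_state();print(s["time"],s["ee_pos"],s["wrist_force"],s["gripper_width"])
w=grab_frame("wrist");f=grab_frame("scene")
a=np.hstack([cv2.resize(w["img"],(400,300)),cv2.resize(f["img"],(400,300))])
cv2.imwrite("pics/w6.png",a[:,:,::-1])
hsv=cv2.cvtColor(w["img"],cv2.COLOR_RGB2HSV)[170:310,240:325]
m=(hsv[...,1]>60)&(hsv[...,2]>120)&(hsv[...,0]<35)
ys,xs=np.nonzero(m);ys+=170;xs+=240
print("handle mid (was 495.8,-364.1)",ray(w,[[xs.mean(),ys.mean()]],47))
y0,y1=ys.min()+20,ys.max()-14
p=ray(w,[[np.mean(xs[abs(ys-y)<3]),y] for y in (y0,y1)],47);d=p[0]-p[1];print(np.degrees(np.arctan2(d[1],d[0])))
E
```

```text
20.55 [ 499.55226213 -301.01429402  231.43278002] [-0.24205377  0.58824489 -0.85452768] 85.86568108284031
handle mid (was 495.8,-364.1) [[ 495.91714957 -364.1962526    47.        ]]
84.97125568819712
```

View pics/w6.png

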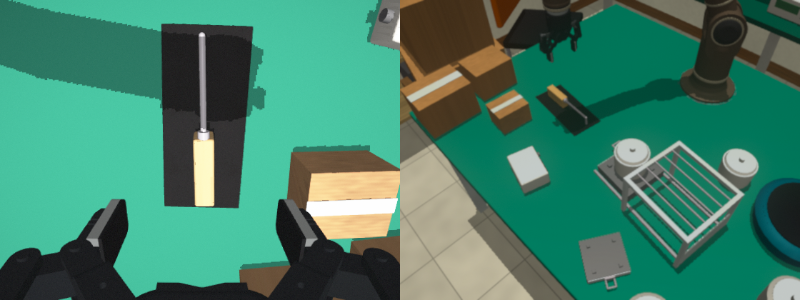

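The picture shows the hook back on its pad as it lay, with the tip at (202,36) and the handle at (204,170). The tray with the fountain stands in front of the cage at (630,160), and the bystanders are unmoved.

```bash
python3 -c "
from rig import robot
print(robot.job_done())"
```

```text
the job is handed in; nothing more can be done
None
```

The tray is drawn out about 8 mm clear of the cage, between its rails with the fountain in place; the hook is back on its pad as it lay, and the job was handed in at about 20.6 s.

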